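# Load the terminal box in the test nest and lock it with the key

### The arm

A 6-joint arm with a two-finger parallel gripper is mounted at the origin on a cart in front of the work surface, level with it; the furniture and walls round the work are solid. World frame = base frame: x ahead of the robot, y to its left, z up, the work surface at z = 0. Lengths are in mm, angles in rad, forces in N, time in s.
With the tool pointing down it reaches from about 275 to 1000 mm from the base axis. Payload 8.4 kg.
Tool frame: the origin (TCP) lies between the finger pads; the fingertips stand 17 mm ahead of it and the grasp point (between the pads) lies 2 mm behind it; z points along the fingers, y is the line along which they close (so a half turn about z gives the same grasp; the last joint's range is limited). The gripper opens to 85 mm and grips with 20 to 120 N. Pads are 22 mm wide; open, the fingers measure 114 mm over their backs; the gripper's body (76 mm by 85 mm) begins 54 mm behind the grasp point. The pads swing forward as they close: fully open they stand 13 mm farther back than shut.
Start: joints at [1.307, 0.353, 1.633, -0, 1.155, -0.002], TCP at [161.761, 603.706, 248.281] pointing down, gripper open.
Joint ranges: [-2.63, 2.63], [-0.92, 2.1], [0.06, 2.66], [-1.3, 4.44], [0, 2.69], [-3.02, 3.02]. Speed limits (rad/s): [2.22, 2.22, 2.79, 3.14, 3.14, 3.14].

### API

Orientations are given as [roll, pitch, yaw] about the fixed x, y, z axes, in that order (R = Rz(yaw) Ry(pitch) Rx(roll)).
In Python, from rig import sense, grab_frame, sign_off gives the robot as it stands. The module is installed in compiled form; this text tells all that it offers.
- The arm moves only by the tool send_rows, never from a script. Its argument "moves" is a list that holds one entry, the list of rows, each a list of 7 numbers: the shift along the world's x, y, z in m, then the turn, a rotation vector about the world's x, y, z in rad, then the opening, from -1 (shut) to 1 (fully open). In form: [[[dx, dy, dz, rx, ry, rz, jaw], ...]]. A call has 1 to 10 rows; each row shifts and turns the commanded pose from where the row before left it; what a row does not reach is not made up. A row lasts 1/10 s, in which the tool goes at most 50 mm and 8.59 degrees, less where a joint would pass 70% of its speed; a pose out of reach is approached as far as the arm can. A call with a gripper value outside its range is refused whole. The fingers move at their own pace and stop on an object; "grip_force" is the grip in N (left out, the last holds). Time passes only in rows, so rows that do not move let the fingers close. It gives the time, the measured TCP pose, the force, the opening and the grip force at its end, in the units of the state.
- sense(): the state, without advancing time (a new reading comes with each control period).
- grab_frame(name): name is "scene" or "top" or "wrist"; returns a dict with "img" (400x640x3 uint8, red, green, blue), "mtx" (3x3 intrinsics, pixels), "rvec" (rotation vector, rad) and "tvec" (3), from world to camera coordinates, as OpenCV has them; the wrist camera has in their place "T_tool_cam" (4x4, takes a point from camera to tool coordinates, whose origin is the TCP and whose axes are the flange's). Camera axes: x right, y down, z forward; pixel columns grow to the right and rows downward; lengths in mm; the calibration is good to about 2 mm. A picture is of the moment at which its call begins: read the wrist's pose just before it. There is no depth.
- sign_off(): hands the job in; it is judged then, once.
The state is a dict: "clock": time; "qpos": joint angles; "qvel": joint speeds; "joint_efforts": joint torques, N m; "eef_pos": TCP position; "tcp_rot": TCP orientation; "contact_force": force on the tool from outside, world axes, zero at the start; "wrist_torque": the same for the moment, N m; "opening": opening from 0.0 (shut) to 1.0 (fully open); "grasp_force": force on a finger pad.
Only numpy, scipy, OpenCV 4.12 (cv2) and the standard library are available. Lean on these libraries where they do the work, as an engineer would, in place of code of your own. Each camera call takes 0.05 s, during which the arm holds its last target. There are 200 camera calls.

### The job

Seat the cream terminal box flat and fully home in the pocket of the test nest, right way up, either way round. Then take the key with the flat rectangular head from the key rack, push it fully home into the keyway of the nest's lock, turn it clockwise (seen from above) to its stop so that the hold-down arm swings over the box, and leave the key in. Do not disturb the other two keys or the other things on the bench.

Things in the scene. Friction and masses are not known exactly. Their poses are not given: they have to be found in the camera images.
- terminal_box: cream terminal box on the bench, 42 x 75 mm (its x and y), 24 mm high with a narrower raised lid up to 32 mm; origin at the centre of its underside, z up. Grip it across the 42 mm width, below 24 mm; the raised lid is no grip. It and the plain white card packet, which is longer, lie at the two ends of the work, either way.
- pocket (a point): centre of the pocket's floor, 8 mm above the bench. Pocket inside 80.5 mm along its x and 46.5 mm along its y; black rims 8 mm thick, 11 mm high above the floor; the two long rims (beyond +y and -y) have a 40 mm gap in the middle for the fingers. x points along the plate to the lock post, z up.
- nest: test nest: fixed aluminium plate 210 (x) x 90 (y) x 8 mm, origin at the centre of its underside. It carries the pocket (centre at x = -46 mm) and a grey post (axis at x = +60 mm) with the brass lock barrel. Nest and key rack stand side by side, either way.
- keyway (a point): centre of the keyway's mouth, on the axis in the flat top of the lock barrel (48 mm diameter), 88 mm above the bench. Slot 27 mm along this point's x, 11 mm along its y, 44 mm deep, mouth chamfered. z up; the point turns with the barrel. The barrel's dark hold-down arm points along this point's -y, reaches 91 mm from the axis, is 18 mm wide, 44 to 52 mm above the bench.
- lock_barrel (a joint): angle of the lock barrel, rad: 0 unlocked (arm across the plate, point x along the pocket's x), grows clockwise seen from above to its stop at 1.45 (arm over the pocket, pointing back along it). Starts at 0 to 0.3. Stiff enough to stay where it is left (about 0.05 N m).
- paddle_key: steel key with a flat rectangular head, blade down in any of the rack's sockets. Origin at the blade's tip, z up. Blade 24 (x) x 8 (y) mm, 40 mm long, last 4 mm smaller; round shoulder 32 mm wide at 40 to 48 mm; head at 48 to 94 mm, 46 mm wide (x), 12 mm thick (y), gripped across its thickness. Same after half a turn. Fully home, its shoulder rests on the barrel's top.
- key_rack: fixed wooden block with three sockets, 214 mm (its x) x 58 mm (its y) x 50 mm high, origin at the centre of its underside. Sockets at x = -70, 0 and +70 mm, 27 x 11 mm, 45 mm deep, long side along the rack's x; the keys stand in them up to the shoulder.
- bar_key: another key in the rack, with a T-shaped head (a round cross bar 64 mm long), 92 mm high over all: leave it alone. Origin at the blade's tip.
- knob_key: another key in the rack, with a round knob head of 38 mm diameter, 93 mm high over all: leave it alone. Origin at the blade's tip.
- card_packet: plain white card packet, 50 x 86 x 24 mm, bystander; origin under its centre.
- capacitor: upright grey capacitor with a black top, 38 mm diameter, 114 mm high, between nest and rack, bystander; origin under its centre.
- glue_bottle: upright green glue bottle with a red nozzle, 42 mm diameter, 129 mm high, behind the work, bystander; origin under its centre.
- tape_roll: roll of masking tape lying flat, 96 mm diameter, 25 mm high, near the front edge, bystander; origin under its centre.
- circuit_board: green circuit board, 50 x 85 x 24 mm, near the front edge, bystander; origin under its centre.
- wrench: small spanner lying flat, 25 x 116 x 7 mm, near the front edge, bystander; origin under its centre.
- spray_can: tall white spray can, 56 mm diameter, 218 mm high, at the back right, bystander; origin under its centre.

How it is judged:
By the outcome, as a careful person would: the job done as asked, in the order asked, and still so for the second after the job is handed in, with the robot touching nothing.
It also fails if it takes over 72 s, if anything falls off the work surface, if the arm or the gripper's body presses on something with over 40 N, if the wrist force passes 120 N, or if a joint passes its speed limit or range.

## Working session

There is one attempt and no reset: what is moved stays moved. The work goes in short steps, Python scripts to look and compute and a tool call to move; the robot and the scene stay as the last step left them, time stands still between calls to the robot, and variables do not carry over. Pictures are saved under pics/ and viewed, at most 10 in all, crops included, and the job is handed in when it is done.

Besides the shell and the picture viewer there is one more tool, called after "Call:" as name([rows], argument=value, ...), one row to a line, values as JSON. send_rows: Moves the arm, as the interface text tells. Its arguments: {"type":"object","properties":{"moves":{"type":"array"},"grip_force":{"type":"number"}},"required":["moves"]}

```bash
mkdir -p pics; cat > h.py <<'E'
import numpy as np, cv2
from rig import sense, grab_frame, sign_off
def cam(name):
    s=sense(); f=grab_frame(name); K=np.array(f["mtx"],float)
    if "T_tool_cam" in f:
        from scipy.spatial.transform import Rotation as R
        T=np.eye(4);T[:3,:3]=R.from_euler('xyz',s["tcp_rot"]).as_matrix();T[:3,3]=s["eef_pos"]
        M=T@np.array(f["T_tool_cam"]); Rw=M[:3,:3]; c=M[:3,3]
    else:
        Rw=cv2.Rodrigues(np.array(f["rvec"],float))[0].T; c=-Rw@np.array(f["tvec"],float).ravel()
    return f["img"],K,Rw,c
def ray(uv,z,K,Rw,c):
    uv=np.atleast_2d(np.array(uv,float)); d=np.c_[uv,np.ones(len(uv))]@np.linalg.inv(K).T@Rw.T
    return c+d*((z-c[2])/d[:,2])[:,None]
def proj(p,K,Rw,c):
    q=(np.atleast_2d(p)-c)@Rw@K.T; return q[:,:2]/q[:,2:]
def save(n,img): cv2.imwrite("pics/"+n,img[...,::-1])
E
python3 - <<'E'
from h import *
for n in("top","scene"):
    i,K,R,c=cam(n); save(n+"0.png",i); np.savez("pics/"+n,i=i,K=K,R=R,c=c); print(n,c.round(),R[:,2].round(2),K[0,0])
print(sense())
E
```

```text
top [ 348.   34. 1059.] [ 0.18  0.02 -0.98] 363.4856723338605
scene [-99. 574. 648.] [ 0.63 -0.54 -0.56] 366.5453725491586
{'clock': 0.1, 'qpos': array([ 1.30661969e+00,  3.53546278e-01,  1.63401712e+00,  1.25434363e-05,
        1.15517769e+00, -2.37165084e-03]), 'qvel': array([ 0.00191131, -0.00182907, -0.00348638, -0.00044828,  0.00059511,
        0.00016976]), 'joint_efforts': array([-9.29236012e-04, -6.06355476e+01, -3.42818427e+01,  2.79165653e-05,
        3.98222866e-03, -1.09918722e-05]), 'eef_pos': array([161.64722124, 603.34844868, 247.67535142]), 'tcp_rot': array([-3.14044426e+00, -1.41933844e-05,  2.87978259e+00]), 'contact_force': array([ 0.21908737,  0.10315516, -0.74469194]), 'wrist_torque': array([-0.00784932, -0.06115809,  0.0258989 ]), 'grasp_force': 0.0, 'opening': 1.0004868680126362}
```

View pics/top0.png

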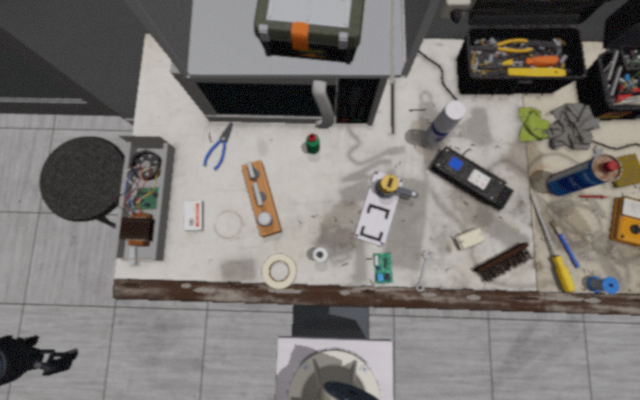

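View pics/scene0.png

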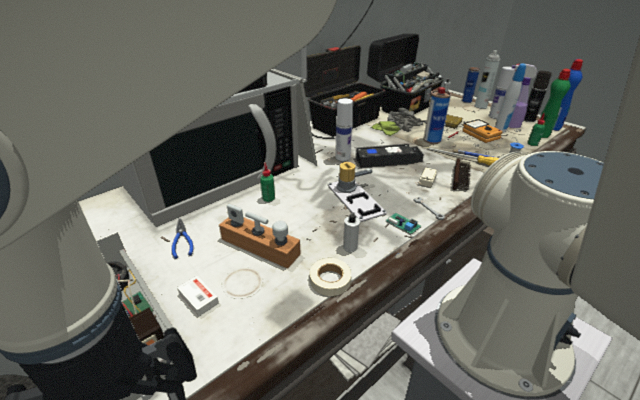

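Top view shows the nest at (378,210) with the lock at (385,185), the rack at (262,198) with its paddle key at the upper end (250,170), the cream box at (468,238) and the packet at (193,215). The scene view agrees (paddle at (235,213)).

```bash
python3 - <<'E'
from h import *
d=np.load("pics/top.npz"); i,K,R,c=[d[k] for k in"iKRc"]
for n,uv,z in[("box",(468,238),32),("pocket",(376,222),19),("lock",(386,185),88),("rack paddle",(250,170),94),("rack far",(263,200),50),("packet",(193,215),24),("cap",(319,254),114),("glue",(313,140),129),("board",(383,266),24),("spray",(455,110),218)]:
    print(n,ray(uv,z,K,R,c)[0].round())
a=i[145:275,170:300];b=i[145:275,350:490]
save("crop1.png",np.hstack([cv2.resize(x,None,fx=2.9,fy=4.4 if 0 else 2.9,interpolation=cv2.INTER_CUBIC) for x in(a,b)]))
hsv=cv2.cvtColor(i,cv2.COLOR_RGB2HSV); print(hsv[238,460:478:4],hsv[250,440:460:6])
E
```

```text
box [ 437. -368.   32.]
pocket [ 476. -112.   19.]
lock [ 570. -129.   88.]
rack paddle [601. 244.  94.]
rack far [526. 211.  50.]
packet [482. 416.  24.]
cap [378.  48. 114.]
glue [679.  72. 129.]
board [ 352. -131.   24.]
spray [ 733. -277.  218.]
[[ 21  30 198]
 [ 20  32 202]
 [ 22  29 202]
 [ 20  31 203]
 [ 20  33 203]] [[ 15  13 152]
 [ 15  25 144]
 [ 16  19 173]
 [ 19  19 147]]
```

View pics/crop1.png

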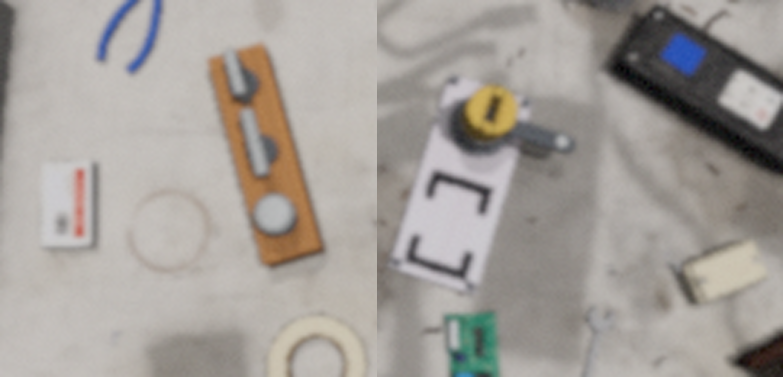

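The crop shows the paddle key at the rack's far end, the lock arm pointing right and slightly toward the robot (barrel a bit past 0), and the box long axis sloping up-right in the image. I'll move over the rack, then on to the nest and box, using the wrist camera along the way.

Call:
send_rows([
  [[0.028,-0.037,0.01,0,0,0,1],[0.028,-0.037,0.01,0,0,0,1],[0.028,-0.037,0.01,0,0,0,1],[0.028,-0.037,0.01,0,0,0,1],[0.028,-0.037,0.01,0,0,0,1],[0.028,-0.037,0.01,0,0,0,1],[0.028,-0.037,0.01,0,0,0,1],[0.028,-0.037,0.01,0,0,0,1],[0.028,-0.037,0.01,0,0,0,1],[0.028,-0.037,0.01,0,0,0,1]],
])

```text
clock: 1.1
eef_pos: [442.4, 231.9, 348.6]
tcp_rot: [-3.142, -0.0, 2.88]
contact_force: [0.3, 0.2, 0.6]
opening: 0.998
grasp_force: 0.0
```

```bash
python3 - <<'E'
from h import *
s=sense(); print(s["clock"],s["eef_pos"],s["tcp_rot"],s["qpos"])
i,K,R,c=cam("wrist"); save("w1.png",i); np.savez("pics/w1",i=i,K=K,R=R,c=c); print(c,R[:,2],K[0,0]); print(proj([[601,244,94],[526,211,50]],K,R,c))
E
```

```text
1.1 [442.39553984 231.92710289 348.57398234] [-3.14154591e+00 -1.32441349e-04  2.87985811e+00] [ 4.79822233e-01  6.70698261e-02  1.77008933e+00  5.69971498e-05
  1.30456273e+00 -8.29254552e-01]
[378.66879196 249.2324851  474.23663153] [ 0.25483573 -0.0675779  -0.96462012] 309.72622231109216
[[354.24982318 281.89320492]
 [316.73693146 226.89714752]]
```

View pics/w1.png

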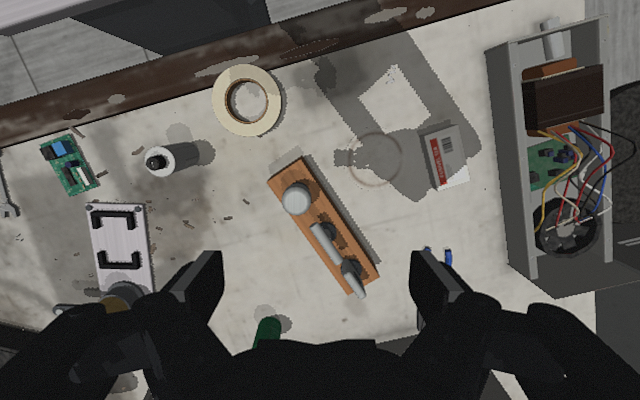

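The wrist view shows the rack (knob (297,198), bar (330,245), paddle (352,280)), with the nest at left. Next I go over the nest.

Call:
send_rows([
  [[0.001,-0.04,0,0,0,0,1],[0.001,-0.04,0,0,0,0,1],[0.001,-0.04,0,0,0,0,1],[0.001,-0.04,0,0,0,0,1],[0.001,-0.04,0,0,0,0,1],[0.001,-0.04,0,0,0,0,1],[0.001,-0.04,0,0,0,0,1],[0.001,-0.04,0,0,0,0,1],[0,0,0,0,0,0,1]],
])

```text
clock: 2.05
eef_pos: [449.5, -90.0, 348.0]
tcp_rot: [-3.14, 0.0, 2.876]
contact_force: [-0.5, 0.1, 0.8]
opening: 1.001
grasp_force: 0.0
```

```bash
python3 - <<'E'
from h import *
i,K,R,c=cam("wrist"); save("w2.png",i); np.savez("pics/w2",i=i,K=K,R=R,c=c)
E
```

Call:
send_rows([
  [[-0.005,-0.032,-0.01,0,0,-0.12,1],[-0.005,-0.032,-0.01,0,0,-0.12,1],[-0.005,-0.032,-0.01,0,0,-0.12,1],[-0.005,-0.032,-0.01,0,0,-0.12,1],[-0.005,-0.032,-0.01,0,0,-0.12,1],[-0.005,-0.032,-0.01,0,0,-0.12,1],[0,-0.032,-0.01,0,0,-0.12,1],[0,-0.032,-0.01,0,0,-0.06,1],[0,0,0,0,0,0,1],[0,0,0,0,0,0,1]],
])

```text
clock: 3.1
eef_pos: [419.9, -341.3, 267.7]
tcp_rot: [-3.141, -0.002, 1.98]
contact_force: [0.2, 1.3, 0.4]
opening: 1.002
grasp_force: 0.0
```

```bash
python3 - <<'E'
from h import *
i,K,R,c=cam("wrist"); save("w3.png",i); np.savez("pics/w3",i=i,K=K,R=R,c=c); s=sense(); print(s["eef_pos"],s["tcp_rot"],s["qpos"])
w2=cv2.imread("pics/w2.png"); w3=cv2.imread("pics/w3.png")
cv2.imwrite("pics/w23.png",np.vstack([w2[60:360],w3[60:360]]))
E
```

```text
[ 420.00883798 -340.99000125  268.13723243] [-3.14158096e+00 -1.15921844e-03  1.98110935e+00] [-6.85019108e-01  2.03463230e-01  1.79101658e+00  5.70434768e-04
  1.14814890e+00 -1.09556639e+00]
```

View pics/w23.png

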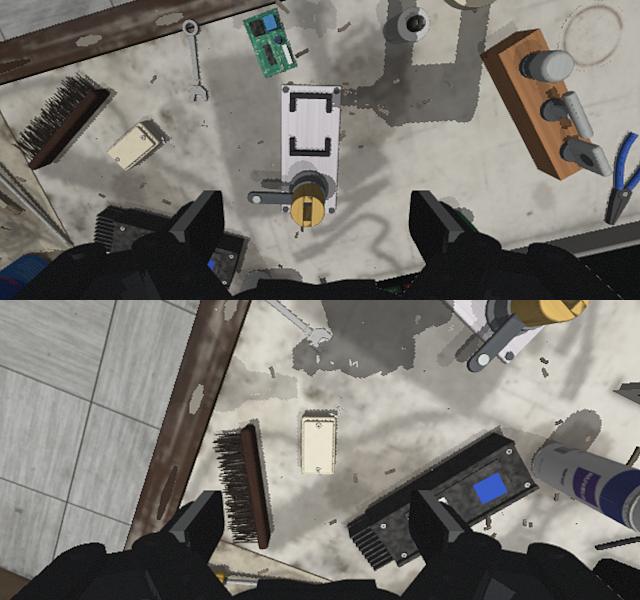

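w2 (upper half) shows the pocket rims (289–332, 93–155 in the stacked picture), the lock top at (308,207) with its slot nearly along the plate, and the arm pointing left. w3 (lower half) shows the box at (319,445), aligned with the image, and a brush 40 px to its left.

```bash
cat > m.py <<'E'
from h import *
def ld(n): d=np.load(f"pics/{n}.npz"); return [d[k] for k in"iKRc"]
def comps(m,roi,amin=30):
    x0,y0,x1,y1=roi; z=np.zeros_like(m); z[y0:y1,x0:x1]=m[y0:y1,x0:x1]
    cs,_=cv2.findContours(z,cv2.RETR_EXTERNAL,cv2.CHAIN_APPROX_NONE)
    return [k for k in cs if cv2.contourArea(k)>amin]
def rect(P):
    b=cv2.minAreaRect(P[:,:2].astype(np.float32)); q=cv2.boxPoints(b); e=[q[1]-q[0],q[2]-q[1]]
    L=max(e,key=np.linalg.norm); return np.round(b[0],1),np.round(b[1],1),round(np.arctan2(L[1],L[0])%np.pi,3)
E
python3 - <<'E'
from m import *
i,K,R,c=ld("w3"); h=cv2.cvtColor(i,cv2.COLOR_RGB2HSV)
print("px",h[205,310:325:7],h[205,345])
m=((h[...,1]>35)&(h[...,2]>170)).astype(np.uint8)
for k in comps(m,(290,150,350,255),300):
    print("bb",cv2.boundingRect(k))
    for z in(0,24,32): print("box z",z,rect(ray(k[:,0],z,K,R,c)))
i,K,R,c=ld("w2"); h=cv2.cvtColor(i,cv2.COLOR_RGB2HSV)
m=(h[...,2]<60).astype(np.uint8)
al=[]
for k in comps(m,(282,148,338,220),60):
    print("rim",rect(ray(k[:,0],19,K,R,c))); al.append(ray(k[:,0],19,K,R,c))
print("rims all",rect(np.vstack(al)))
m=((h[...,1]>110)&(h[...,0]>12)&(h[...,0]<32)&(h[...,2]>120)).astype(np.uint8)
for k in comps(m,(280,220,340,300),100):
    P=ray(k[:,0],88,K,R,c); print("barrel",rect(P),cv2.minEnclosingCircle(P[:,:2].astype(np.float32)))
m=(h[...,2]<90).astype(np.uint8)
for k in comps(m,(296,255,322,285),30): print("slot",cv2.boundingRect(k),rect(ray(k[:,0],88,K,R,c)))
for n,uv,z in(("arm tip hole",(255,258),52),("cap",(412,82),114)): print(n,ray(uv,z,K,R,c))
save("nest.png",np.hstack([cv2.resize(i[140:300,235:345],None,fx=3.6,fy=3.6),cv2.resize(ld("w3")[0][140:300,265:365],None,fx=3.6,fy=3.6)]))
E
```

```text
px [[ 25  26 231]
 [ 26  25 231]
 [ 24  26 232]] [ 23  21 160]
rim (array([ 508.1, -116.5]), array([60. , 28.6]), np.float32(1.306))
rim (array([444. , -96.9]), array([60.4, 27.9]), np.float32(1.283))
rims all (array([ 476.6, -106.6]), array([60.4, 95.9]), np.float32(2.854))
barrel (array([ 578.3, -137.9]), array([44.1, 45.5]), np.float32(2.877)) ((578.2420654296875, -137.88662719726562), 23.290756225585938)
slot (303, 263, 9, 18) (array([ 578.8, -138.1]), array([10.9, 25.9]), np.float32(2.865))
slot (296, 255, 26, 8) (array([ 560.5, -130.8]), array([34. , 10.4]), np.float32(1.306))
arm tip hole [[ 555.25167728 -212.68067877   52.        ]]
cap [[376.55795197  37.98747998 114.        ]]
```

View pics/nest.png

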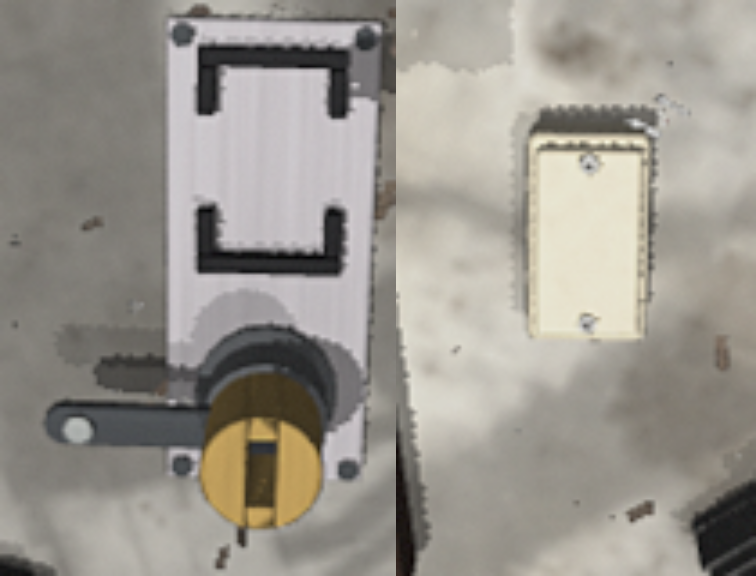

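The close-up shows the slot in line with the plate (barrel at about 0) and the pocket clear. The box is upright, with its body's left and right edges at about x 412 and 445 in w3.

```bash
python3 - <<'E'
from m import *
i,K,R,c=ld("w3"); h=cv2.cvtColor(i,cv2.COLOR_RGB2HSV)
m=((h[...,2]>190)&(h[...,1]>18)).astype(np.uint8)
m=cv2.morphologyEx(m,cv2.MORPH_OPEN,np.ones((3,3),np.uint8))
for k in comps(m,(290,165,355,245),300):
    print("bb",cv2.boundingRect(k),c.round())
    for z in(24,32): print("box z",z,rect(ray(k[:,0],z,K,R,c)))
# hand-read body top corners TL,TR at z24 and lid corners at z32
f=lambda x,y:(265+(x-396)/3.6,140+y/3.6)
print(ray([f(528,133),f(649,133)],24,K,R,c)); print(ray([f(539,150),f(644,148),f(640,337),f(537,337)],32,K,R,c))
print("brush",ray([(262,200),(268,240)],25,K,R,c))
E
```

```text
bb (302, 182, 31, 53) [ 394. -280.  393.]
box z 24 (array([ 438. , -378.5]), array([37.2, 67.6]), np.float32(1.969))
box z 32 (array([ 437.1, -376.3]), array([36.4, 66.2]), np.float32(1.969))
[[ 405.15172598 -349.32174813   24.        ]
 [ 442.40646492 -333.13557688   24.        ]]
[[ 410.43745547 -351.6204378    32.        ]
 [ 441.91782657 -337.21231531   32.        ]
 [ 467.99846685 -398.19361974   32.        ]
 [ 435.3919337  -412.35572061   32.        ]]
brush [[ 371.52273887 -395.03961558   25.        ]
 [ 397.31404244 -441.24307358   25.        ]]
```

Call:
send_rows([
  [[0.0037,-0.0069,-0.035,0,0,-0.012,0.4],[0.0037,-0.0069,-0.035,0,0,0,0.4],[0.0037,-0.0069,-0.035,0,0,0,0.4],[0.0037,-0.0069,-0.035,0,0,0,0.4],[0.0037,-0.0067,-0.035,0,0,0,0.4],[0,0,-0.02,0,0,0,0.4],[0,0,0,0,0,0,0.4]],
])

```text
clock: 3.85
eef_pos: [437.4, -373.9, 71.1]
tcp_rot: [-3.14, -0.005, 1.97]
contact_force: [0.1, -0.0, -0.2]
opening: 0.704
grasp_force: 0.0
```

```bash
python3 - <<'E'
from m import *
s=sense(); print(s["eef_pos"],s["tcp_rot"],s["opening"])
i,K,R,c=cam("wrist"); np.savez("pics/w4",i=i,K=K,R=R,c=c)
q=proj([[438.5,-375.3,32],[405.15,-349.3,24],[442.4,-333.1,24]],K,R,c).round(); print(q)
j=i.copy()
for p in q: cv2.circle(j,tuple(int(v) for v in p),3,(255,0,0),-1)
save("w4.png",j[:,120:520])
E
```

```text
[ 437.44207983 -373.94284926   71.09014801] [-3.13962191 -0.00453053  1.96979753] 0.703958803947052
[[316. 242.]
 [279. 176.]
 [351. 175.]]
```

View pics/w4.png

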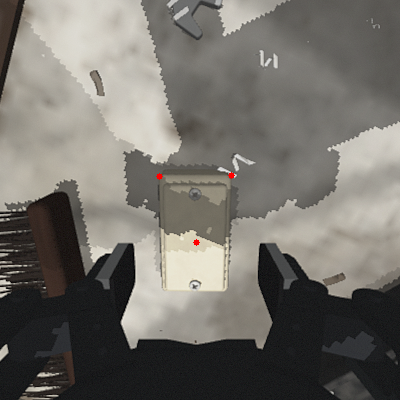

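The prediction dots sit on the box corners, and the fingers straddle the box clear of the brush. Now I go down and grip.

Call:
send_rows([
  [[0.001,-0.0014,-0.015,0,0.004,0,0.25],[0,0,-0.015,0,0,0,0.25],[0,0,-0.012,0,0,0,0.25],[0,0,-0.008,0,0,0,0.25],[0,0,0,0,0,0,-0.1],[0,0,0,0,0,0,-0.3],[0,0,0,0,0,0,-0.5],[0,0,0,0,0,0,-0.5]],
], grip_force=40)

```text
clock: 4.7
eef_pos: [439.4, -378.2, 23.7]
tcp_rot: [-3.138, -0.001, 1.968]
contact_force: [-0.2, 0.9, -1.0]
opening: 0.481
grasp_force: 41.1
```

Call:
send_rows([
  [[0,0,0.02,0,0,0,-0.5],[0,0,0.03,0,0,0,-0.5],[0,0,0.03,0,0,0,-0.5],[0.0045,0.03,0,0,0,0.12,-0.5],[0.0045,0.03,0,0,0,0.12,-0.5],[0.0045,0.03,0,0,0,0.12,-0.5],[0.0045,0.03,0,0,0,0.12,-0.5],[0.0045,0.03,0,0,0,0.12,-0.5],[0.0045,0.03,0,0,0,0.12,-0.5],[0.0045,0.03,0,0,0,0.12,-0.5]],
])

```text
clock: 5.7
eef_pos: [470.9, -166.9, 103.7]
tcp_rot: [-3.138, -0.001, 2.813]
contact_force: [0.1, 0.4, -1.3]
opening: 0.481
grasp_force: 41.1
```

Call:
send_rows([
  [[0.0045,0.03,0,0,0,0.04,-0.5],[0.0045,0.03,0,0,0,0,-0.5],[0,0,0,0,0,0,-0.5],[0,0,0,0,0,0,-0.5]],
])

```text
clock: 6.1
eef_pos: [480.0, -107.6, 103.6]
tcp_rot: [-3.138, -0.001, 2.849]
contact_force: [0.5, -0.8, -1.1]
opening: 0.481
grasp_force: 41.2
```

```bash
python3 - <<'E'
from m import *
s=sense(); print(s["eef_pos"],s["tcp_rot"],s["opening"],s["contact_force"])
i,K,R,c=cam("wrist"); np.savez("pics/w5",i=i,K=K,R=R,c=c)
save("w5.png",cv2.resize(i[120:320,210:430],None,fx=3,fy=3))
E
```

```text
[ 479.97091345 -107.64658933  103.61163868] [-3.13777410e+00 -9.31036130e-04  2.84949912e+00] 0.480790603887102 [ 0.54021233 -0.75551246 -1.05306585]
```

View pics/w5.png

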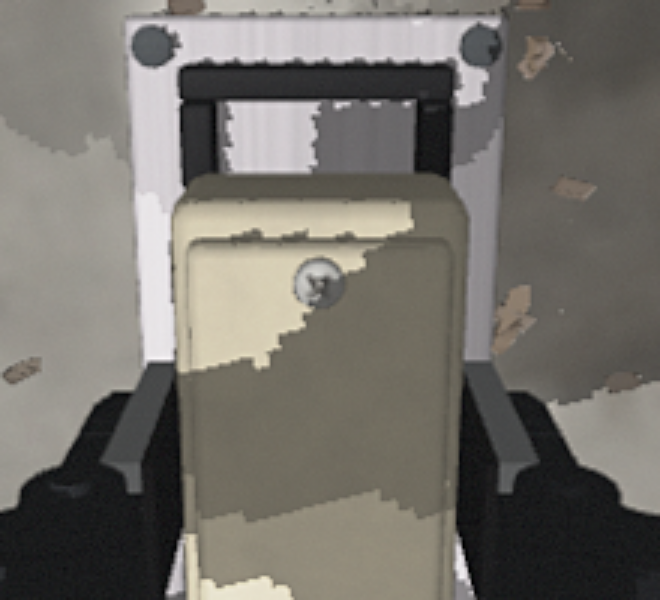

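```bash
python3 - <<'E'
from m import *
i,K,R,c=ld("w5"); f=lambda x,y:(210+x/3,120+y/3)
a=-0.293; ex=np.array([np.cos(a),np.sin(a)]); ey=np.array([-ex[1],ex[0]])
def n(p,z): q=ray([f(*x) for x in p],z,K,R,c)[:,:2]-[476.6,-106.6]; return np.c_[q@ex,q@ey].round(1)
print("body top edge",n([(180,200),(462,200),(174,230),(467,230),(178,360),(463,360)],103.9))
print("lid",n([(189,240),(452,240),(190,350),(455,350)],111.9))
print("bottom front edge",n([(200,175),(445,175)],80))
print("front rim outer top (exp -48.25, +-31.25)",n([(181,66),(455,66)],19))
E
```

```text
body top edge [[-35.1 -18.8]
 [-35.2  20.1]
 [-30.8 -19.8]
 [-30.9  20.9]
 [-11.5 -20. ]
 [-11.6  21.2]]
lid [[-31.5 -16.6]
 [-31.6  17.7]
 [-16.2 -17. ]
 [-16.2  18.7]]
bottom front edge [[-34.1 -19.1]
 [-34.2  20.8]]
front rim outer top (exp -48.25, +-31.25) [[-47.2 -30.6]
 [-47.3  30.4]]
```

Call:
send_rows([
  [[-0.0016,-0.0002,-0.02,0,0,0,-0.5],[0,0,-0.02,0,0,0,-0.5],[0,0,-0.012,0,0,0,-0.5],[0,0,-0.005,0,0,0,-0.5],[0,0,0,0,0,0,-0.5]],
])

```text
clock: 6.65
eef_pos: [477.9, -108.6, 45.9]
tcp_rot: [-3.138, -0.003, 2.847]
contact_force: [0.2, 0.1, -1.0]
opening: 0.481
grasp_force: 41.2
```

```bash
python3 - <<'E'
from m import *
s=sense(); print(s["eef_pos"],s["tcp_rot"])
i,K,R,c=cam("wrist"); np.savez("pics/w6",i=i,K=K,R=R,c=c)
save("w6.png",cv2.resize(i[120:320,210:430],None,fx=3,fy=3))
E
```

```text
[ 477.86101926 -108.62231459   45.85234883] [-3.13778170e+00 -2.59296081e-03  2.84703259e+00]
```

View pics/w6.png

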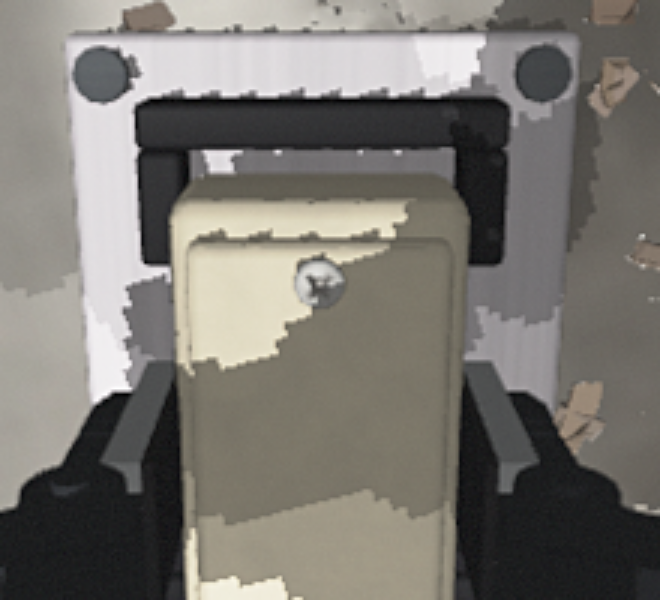

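The box's front bottom edge is at row ~176 and the rim's inner edge at row ~148 (crop). Centred sideways: body 172–468, rims 137–509.

```bash
python3 - <<'E'
from m import *
i,K,R,c=ld("w6"); f=lambda x,y:(210+x/3,120+y/3)
a=-0.293; ex=np.array([np.cos(a),np.sin(a)]); ey=np.array([-ex[1],ex[0]])
def n(p,z): q=ray([f(*x) for x in p],z,K,R,c)[:,:2]-[476.6,-106.6]; return np.c_[q@ex,q@ey].round(1)
print("body top edge",n([(185,200),(455,200),(174,240),(467,240)],46.2))
print("bottom front",n([(200,176),(445,176)],22.2))
print("rim outer",n([(137,100),(509,100)],19),"inner",n([(195,148),(450,148)],19), "rim ends inner y",n([(190,260),(455,260),(140,255),(503,255)],19))
E
```

```text
body top edge [[-36.9 -19.6]
 [-36.9  17.7]
 [-31.2 -21.4]
 [-31.2  19.5]]
bottom front [[-35.7 -20.6]
 [-35.7  19.4]]
rim outer [[-47.7 -30.9]
 [-47.7  29.8]] inner [[-39.8 -21.7]
 [-39.8  20.5]] rim ends inner y [[-20.6 -23.2]
 [-20.6  22. ]
 [-21.5 -31.7]
 [-21.4  30.2]]
```

Call:
send_rows([
  [[-0.0005,0.0005,-0.003,0,0,0,-0.5],[0,0,-0.004,0,0,0,-0.5],[0,0,-0.004,0,0,0,-0.5],[0,0,-0.003,0,0,0,-0.5],[0,0,0,0,0,0,-0.5]],
])

```text
clock: 7.2
eef_pos: [477.4, -107.6, 31.9]
tcp_rot: [-3.138, -0.002, 2.848]
contact_force: [-0.6, -0.2, -0.6]
opening: 0.485
grasp_force: 41.2
```

Call:
send_rows([
  [[0,0,-0.001,0,0,0,-0.5],[0,0,-0.0005,0,0,0,-0.5],[0,0,0,0,0,0,-0.03],[0,0,0,0,0,0,0.1],[0,0,0,0,0,0,0.3],[0,0,0,0,0,0,0.3]],
])

```text
clock: 7.8
eef_pos: [477.8, -107.7, 30.9]
tcp_rot: [-3.138, -0.001, 2.848]
contact_force: [0.6, 0.2, -0.7]
opening: 0.65
grasp_force: 0.0
```

Call:
send_rows([
  [[0,0,0.02,0,0,0,0.3],[0,0,0.045,0,0,0,0.3],[0,0,0.045,0,0,0,0.5],[0,0,0.045,0,0,0,0.5],[-0.02,0,0.03,0,0,0,0.5],[-0.02,0,0.01,0,0,0,0.5],[0,0,0,0,0,0,0.5]],
])

```text
clock: 8.5
eef_pos: [436.6, -107.7, 227.5]
tcp_rot: [-3.138, 0.001, 2.847]
contact_force: [0.5, -0.2, -0.4]
opening: 0.747
grasp_force: 0.0
```

```bash
python3 - <<'E'
from m import *
s=sense(); print(s["eef_pos"],s["tcp_rot"])
i,K,R,c=cam("wrist"); np.savez("pics/w7",i=i,K=K,R=R,c=c)
a=-0.293; ex=np.array([np.cos(a),np.sin(a)]); ey=np.array([-ex[1],ex[0]])
C=np.array([476.6,-106.6]); 
lid=[np.r_[C+u*ex+v*ey,z] for z,(u,v) in [(32,(-37.5,-21)),(32,(-37.5,21)),(32,(37.5,21)),(32,(37.5,-21))]]
q=proj(lid,K,R,c); print(q.round())
x0,y0=int(q[:,0].mean()-55),int(q[:,1].mean()-60)
j=cv2.resize(i[y0:y0+150,x0:x0+110],None,fx=4,fy=4)
for p in q: cv2.circle(j,(int((p[0]-x0)*4),int((p[1]-y0)*4)),3,(255,0,0),-1)
save("w7.png",j); print(x0,y0)
# rack & paddle from w1
i,K,R,c=ld("w1"); h=cv2.cvtColor(i,cv2.COLOR_RGB2HSV)
m=((h[...,1]>90)&(h[...,0]>5)&(h[...,0]<22)&(h[...,2]>100)).astype(np.uint8); m=cv2.morphologyEx(m,cv2.MORPH_CLOSE,np.ones((5,5)))
for k in comps(m,(255,140,390,305),500): print(rect(ray(k[:,0],50,K,R,c)))
E
```

```text
[ 436.59275657 -107.73028852  227.48352737] [-3.13790352e+00  7.40990969e-04  2.84746953e+00]
[[308. 183.]
 [348. 183.]
 [346. 249.]
 [309. 249.]]
273 156
(array([558.2, 228.8]), array([165.3,  57.9]), np.float32(0.323))
(array([451.9, 193.1]), array([38.4, 57.7]), np.float32(1.889))
```

View pics/w7.png

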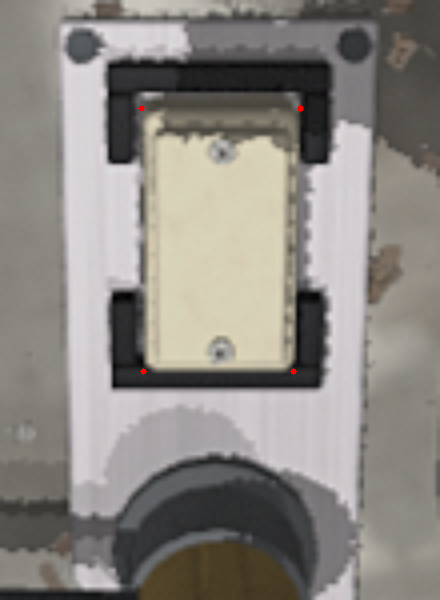

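The box sits inside all four rims, with the predicted outline dots on its corners. That was my tenth and last picture, so from here on I use numbers only. Next is the key.

Call:
send_rows([
  [[0.0176,0.0388,0,0,0,0.069,0.5],[0.0176,0.0388,0,0,0,0.069,0.5],[0.0176,0.0388,0,0,0,0.069,0.5],[0.0176,0.0388,0,0,0,0.069,0.5],[0.0176,0.0388,0,0,0,0.069,0.2],[0.0176,0.0388,0,0,0,0.069,0.2],[0.0176,0.0388,0,0,0,0.069,0.2],[0.0176,0.0388,0,0,0,0.069,0.2],[0.0176,0.0388,0,0,0,0.069,0.2],[0,0,0,0,0,0,0.2]],
])

```text
clock: 9.55
eef_pos: [598.0, 246.3, 223.8]
tcp_rot: [-3.139, -0.001, -2.809]
contact_force: [-0.1, 0.1, -0.4]
opening: 0.6
grasp_force: 0.0
```

Call:
send_rows([
  [[0,0,0,0,0,0,0.2],[0,0,0,0,0,0,0.2]],
])

```text
clock: 9.75
eef_pos: [595.5, 240.8, 224.5]
tcp_rot: [-3.138, -0.004, -2.815]
contact_force: [0.5, -1.2, 0.8]
opening: 0.598
grasp_force: 0.0
```

```bash
python3 - <<'E'
from m import *
i,K,R,c=cam("wrist"); np.savez("pics/w8",i=i,K=K,R=R,c=c); s=sense(); print(s["qpos"])
h=cv2.cvtColor(i,cv2.COLOR_RGB2HSV)
a=0.323; ex=np.array([np.cos(a),np.sin(a)]); ey=np.array([-ex[1],ex[0]]); C=np.array([535.1,221.])
q=proj([np.r_[C+u*ex+v*ey,104] for u,v in[(47,-6),(47,6),(93,6),(93,-6),(70,0)]],K,R,c); print(q.round())
m=((h[...,1]>90)&(h[...,0]>5)&(h[...,0]<22)&(h[...,2]>70)).astype(np.uint8)
al=[]
for k in comps(m,(0,0,640,400),400): print(cv2.boundingRect(k),rect(ray(k[:,0],50,K,R,c)))
x,y=q[4].round().astype(int)
for r in range(y-40,y+45,8): print(r,[f"{h[r,cc,1]}/{h[r,cc,2]}" for cc in range(x-24,x+25,4)])
E
```

```text
[ 0.38335064  0.40275805  1.61401219 -0.0041947   1.12813565 -1.511588  ]
[[310. 182.]
 [325. 182.]
 [324. 235.]
 [310. 235.]
 [317. 209.]]
(285, 0, 67, 230) (array([538.4, 222. ]), array([207.4,  58. ]), np.float32(0.324))
169 ['131/170', '133/152', '132/157', '131/161', '130/161', '127/135', '130/129', '128/137', '130/141', '132/160', '132/149', '134/160', '132/159']
177 ['132/170', '127/154', '132/156', '134/160', '132/164', '14/72', '4/71', '4/65', '120/72', '130/118', '132/155', '133/159', '133/157']
185 ['131/169', '133/153', '131/156', '5/47', '13/80', '3/156', '5/153', '2/134', '23/34', '8/31', '129/109', '130/159', '132/159']
193 ['131/168', '134/152', '87/105', '15/86', '17/76', '5/160', '3/166', '5/148', '26/29', '25/52', '58/84', '132/158', '130/157']
201 ['132/168', '131/152', '135/138', '17/88', '19/79', '6/160', '5/169', '7/141', '26/40', '20/51', '136/94', '125/88', '130/88']
209 ['133/167', '133/153', '129/154', '132/164', '14/55', '3/94', '3/101', '5/110', '32/55', '132/95', '128/96', '126/95', '122/94']
217 ['131/166', '130/153', '130/151', '131/158', '130/90', '5/99', '7/103', '5/95', '138/102', '129/93', '126/97', '127/94', '126/93']
225 ['134/165', '133/153', '132/151', '128/161', '132/93', '5/96', '5/101', '5/95', '135/160', '131/109', '125/92', '130/92', '129/93']
233 ['17/182', '14/185', '15/183', '14/185', '16/187', '13/133', '6/81', '11/116', '20/183', '17/183', '18/185', '17/184', '15/183']
241 ['20/168', '16/179', '15/184', '15/183', '15/183', '17/185', '18/185', '17/185', '15/185', '17/184', '19/184', '15/182', '14/183']
249 ['21/167', '19/172', '17/180', '15/185', '17/185', '14/185', '16/187', '15/186', '17/185', '17/184', '16/186', '14/185', '14/183']
```

```bash
python3 - <<'E'
from m import *
i,K,R,c=ld("w8"); h=cv2.cvtColor(i,cv2.COLOR_RGB2HSV)
for r in range(184,236,6): print(r,h[r,302:332,2].tolist(),[int(x) for x in np.where(h[r,302:332,1]<12)[0]+302])
m=((h[...,1]<13)&(h[...,2]>88)).astype(np.uint8)
for k in comps(m,(300,172,332,240),100):
    P=ray(k[:,0],104,K,R,c); print(cv2.boundingRect(k),rect(P))
E
```

```text
184 [158, 155, 137, 106, 71, 65, 82, 85, 77, 102, 144, 148, 151, 149, 146, 145, 145, 144, 141, 130, 117, 90, 46, 35, 38, 35, 42, 56, 78, 96] [310, 311, 312, 313, 314, 315, 316, 317, 318, 319, 320, 321, 322, 323, 324, 325]
190 [90, 78, 91, 90, 87, 86, 84, 80, 88, 130, 159, 166, 174, 178, 172, 168, 163, 162, 153, 142, 135, 118, 71, 36, 40, 47, 54, 52, 51, 50] [310, 311, 312, 313, 314, 315, 316, 317, 318, 319, 320, 321, 322, 323, 324]
196 [87, 87, 87, 85, 88, 84, 85, 80, 70, 111, 154, 161, 171, 178, 177, 171, 167, 162, 158, 143, 135, 117, 69, 33, 46, 53, 51, 51, 51, 52] [310, 311, 312, 313, 314, 315, 316, 317, 318, 319, 320, 321, 322, 323, 324, 328, 330]
202 [131, 97, 93, 91, 83, 63, 61, 64, 90, 131, 154, 161, 173, 177, 173, 170, 166, 160, 151, 139, 131, 112, 53, 42, 53, 54, 53, 51, 52, 49] [310, 311, 312, 313, 314, 315, 316, 317, 318, 319, 320, 321, 322, 323, 324, 331]
208 [153, 156, 159, 166, 145, 77, 57, 58, 69, 81, 88, 93, 95, 100, 101, 99, 96, 132, 170, 150, 140, 117, 62, 44, 51, 77, 98, 99, 92, 90] [311, 312, 313, 314, 315, 316, 317, 318, 319, 320, 321, 322, 323, 324, 326]
214 [15
[... 167 characters left out ...]
19, 320, 321, 322]
220 [153, 155, 156, 162, 142, 82, 94, 92, 79, 83, 93, 97, 102, 106, 104, 104, 102, 101, 97, 90, 89, 80, 81, 100, 97, 96, 95, 94, 90, 90] [312, 313, 314, 315, 316, 317, 318, 319, 320, 321, 322, 323]
226 [152, 151, 155, 160, 141, 84, 91, 90, 81, 81, 92, 94, 100, 103, 101, 102, 105, 105, 101, 95, 91, 78, 126, 177, 169, 161, 124, 114, 154, 138] [312, 313, 314, 315, 316, 317, 318, 319, 320, 321, 322, 323]
232 [183, 184, 185, 186, 186, 185, 186, 190, 188, 152, 75, 87, 94, 98, 97, 96, 96, 92, 89, 79, 83, 143, 191, 185, 183, 184, 184, 182, 184, 183] [313, 314, 315, 316, 317, 318, 319, 320, 321, 322]
(310, 182, 14, 52) (array([600.8, 242.4]), array([43.9, 10.7]), np.float32(0.333))
```

Call:
send_rows([
  [[0.003,0.001,-0.03,0,0,-0.003,0.2],[0.0027,0.001,-0.035,0,0,0,0.2],[0,0,-0.035,0,0,0,0.0],[0,0,-0.025,0,0,0,-0.1],[0,0,-0.014,0,0,0,-0.1],[0,0,-0.006,0,0,0,-0.2],[0,0,0,0,0,0,-0.3],[0,0,0,0,0,0,-0.3]],
], grip_force=60)

```text
clock: 10.6
eef_pos: [602.6, 243.6, 82.1]
tcp_rot: [-3.138, 0.0, -2.818]
contact_force: [0.9, 1.0, -0.3]
opening: 0.353
grasp_force: 0.0
```

Call:
send_rows([
  [[-0.0014,-0.0006,-0.003,0,0,0,-0.4],[0,0,0,0,0,0,-0.5],[0,0,0,0,0,0,-0.7],[0,0,0,0,0,0,-0.85],[0,0,0,0,0,0,-1],[0,0,0,0,0,0,-1],[0,0,0,0,0,0,-1],[0,0,0,0,0,0,-1]],
])

```text
clock: 11.4
eef_pos: [600.6, 243.1, 78.3]
tcp_rot: [-3.138, -0.001, -2.817]
contact_force: [-0.8, -0.2, 5.6]
opening: 0.131
grasp_force: 58.8
```

Call:
send_rows([
  [[0,0,0.015,0,0,0,-1],[0,0,0.03,0,0,0,-1],[0,0,0.035,0,0,0,-1],[0,0,0.03,0,0,0,-1],[0,0,0,0,0,0,-1]],
])

```text
clock: 11.9
eef_pos: [602.8, 243.9, 193.3]
tcp_rot: [-3.138, 0.006, -2.817]
contact_force: [1.7, 0.3, -2.1]
opening: 0.131
grasp_force: 58.9
```

Call:
send_rows([
  [[-0.003,-0.042,0,0,0,-0.088,-1],[-0.003,-0.042,0,0,0,-0.088,-1],[-0.003,-0.042,0,0,0,-0.088,-1],[-0.003,-0.042,0,0,0,-0.088,-1],[-0.003,-0.042,0,0,0,-0.088,-1],[-0.003,-0.042,0,0,0,-0.088,-1],[-0.003,-0.042,0,0,0,-0.088,-1],[0,0,0,0,0,0,-1],[0,0,0,0,0,0,-1]],
])

```text
clock: 12.8
eef_pos: [578.8, -51.9, 187.4]
tcp_rot: [-3.138, -0.003, 2.848]
contact_force: [0.6, -0.5, -0.9]
opening: 0.137
grasp_force: 59.1
```

```bash
python3 - <<'E'
from m import *
s=sense(); print(s["eef_pos"],s["tcp_rot"],s["opening"])
i,K,R,c=cam("wrist"); np.savez("pics/w9",i=i,K=K,R=R,c=c); save("w9.png",i)
h=cv2.cvtColor(i,cv2.COLOR_RGB2HSV); print(proj([[578.3,-137.8,88]],K,R,c),proj(s["eef_pos"]+[0,0,-68],K,R,c))
m=((h[...,1]>110)&(h[...,0]>12)&(h[...,0]<32)&(h[...,2]>110)).astype(np.uint8)
for k in comps(m,(0,0,640,400),100):
    P=ray(k[:,0],88,K,R,c); print("barrel",cv2.boundingRect(k),rect(P),cv2.minEnclosingCircle(P[:,:2].astype(np.float32)))
E
```

```text
[578.8242021  -51.92599028 187.38672259] [-3.13796777e+00 -2.50241141e-03  2.84804284e+00] 0.1370917945937107
[[210.28364439 238.75507405]] [[315.91437504 222.20800492]]
barrel (181, 210, 60, 57) (array([ 578.4, -137.6]), array([46. , 46.4]), np.float32(2.745)) ((578.22607421875, -137.5177764892578), 23.43485450744629)
barrel (573, 0, 67, 155) (array([544.3, 180.3]), array([119.3,  34.7]), np.float32(0.322)) ((549.7659301757812, 164.0013427734375), 59.662967681884766)
```

```bash
python3 - <<'E'
from m import *
i,K,R,c=ld("w9"); h=cv2.cvtColor(i,cv2.COLOR_RGB2HSV)
a=-0.292; ex=np.array([np.cos(a),np.sin(a)]); T=np.array([578.82,-51.93])
q=proj([np.r_[T+u*ex,213] for u in(-23,0,23)],K,R,c); print(q.round(1))
x,y=q[1].astype(int)
print("row",y,h[y,x-16:x+17,1:].tolist())
for cc in(x-3,x+3): print("col",[(r,int(h[r,cc,1]),int(h[r,cc,2])) for r in range(180,320,4)])
d=(h[...,2]<85).astype(np.uint8)
for k in comps(d,(186,214,236,262),30): print("slot",cv2.boundingRect(k),rect(ray(k[:,0],88,K,R,c)))
E
```

```text
[[314.8 246. ]
 [315.  304.1]
 [315.1 356.4]]
row 304 [[27, 28], [11, 24], [13, 39], [4, 63], [3, 74], [3, 78], [3, 77], [3, 79], [3, 80], [3, 82], [9, 83], [3, 84], [3, 84], [6, 86], [3, 87], [6, 88], [6, 86], [6, 87], [6, 86], [3, 87], [9, 87], [3, 87], [3, 87], [3, 87], [6, 88], [0, 85], [6, 85], [3, 84], [9, 84], [3, 82], [6, 84], [3, 81], [7, 78]]
col [(180, 18, 142), (184, 18, 145), (188, 19, 145), (192, 19, 146), (196, 16, 146), (200, 21, 147), (204, 17, 149), (208, 10, 101), (212, 8, 65), (216, 4, 72), (220, 7, 73), (224, 7, 77), (228, 4, 68), (232, 7, 72), (236, 4, 71), (240, 7, 71), (244, 7, 72), (248, 3, 79), (252, 3, 89), (256, 6, 87), (260, 3, 88), (264, 3, 88), (268, 3, 86), (272, 6, 88), (276, 9, 85), (280, 6, 89), (284, 6, 88), (288, 6, 89), (292, 6, 87), (296, 6, 89), (300, 6, 82), (304, 6, 86), (308, 9, 88), (312, 6, 88), (316, 3, 88)]
col [(180, 18, 144), (184, 16, 142), (188, 19, 145), (192, 18, 145), (196, 19, 146), (200, 18, 156), (204, 15, 165), (208, 10, 104), (212, 4, 70), (216, 7, 70), (220, 7, 71), (224, 4, 68), (228, 4, 70), (232, 4, 71), (236, 4, 71), (240, 4, 70), (244, 0, 70), (248, 10, 79), (252, 3, 88), (256, 3, 89), (260, 6, 88), (264, 11, 89), (268, 6, 85), (272, 9, 87), (276, 9, 88), (280, 3, 86), (284, 3, 87), (288, 9, 88), (292, 6, 87), (296, 6, 85), (300, 3, 85), (304, 3, 87), (308, 6, 88), (312, 6, 89), (316, 6, 89)]
slot (202, 223, 17, 33) (array([ 578.6, -138. ]), array([11.2, 26.8]), np.float32(2.828))
slot (226, 214, 10, 9) (array([ 566.7, -116.5]), array([6.8, 6.4]), np.float32(1.209))
```

Call:
send_rows([
  [[-0.001,-0.03,0,0,0,-0.001,-1],[0,-0.03,0,0,0,0,-1],[0,-0.0257,0,0,0,0,-1],[0,0,-0.01,0,0,0,-1],[0,0,-0.006,0,0,0,-1],[0,0,0,0,0,0,-1]],
])

```text
clock: 13.45
eef_pos: [577.6, -135.1, 170.3]
tcp_rot: [-3.138, -0.004, 2.85]
contact_force: [-0.2, -0.5, -1.1]
opening: 0.133
grasp_force: 59.3
```

```bash
python3 - <<'E'
from h import *
s=sense(); print(s["eef_pos"],s["tcp_rot"],s["qpos"],s["contact_force"])
E
```

```text
[ 577.56119835 -135.07655282  170.31786532] [-3.13813109 -0.00431484  2.85030747] [-0.23052014  0.39039694  1.76966691 -0.0038294   0.98604927 -1.50791775] [-0.19970033 -0.47257135 -1.06416823]
```

Call:
send_rows([
  [[0,0,0,0,0,0,-1],[0,0,0,0,0,0,-1]],
])

```text
clock: 13.65
eef_pos: [578.6, -135.9, 171.9]
tcp_rot: [-3.138, -0.001, 2.85]
contact_force: [0.6, -0.2, -1.7]
opening: 0.135
grasp_force: 59.3
```

Call:
send_rows([
  [[-0.0007,-0.0017,-0.008,0,0,-0.003,-1],[0,0,-0.004,0,0,0,-1],[0,0,0,0,0,0,-1],[0,0,0,0,0,0,-1]],
])

```text
clock: 14.05
eef_pos: [577.5, -138.5, 159.5]
tcp_rot: [-3.138, -0.002, 2.846]
contact_force: [0.4, 0.6, -0.8]
opening: 0.132
grasp_force: 59.3
```

Call:
send_rows([
  [[0.0002,0.0006,-0.003,0,0,0,-1],[0,0,-0.003,0,0,0,-1],[0,0,-0.003,0,0,0,-1],[0,0,0,0,0,0,-1]],
])

```text
clock: 14.45
eef_pos: [577.6, -137.8, 150.2]
tcp_rot: [-3.138, -0.002, 2.846]
contact_force: [0.2, 0.6, -1.2]
opening: 0.132
grasp_force: 59.3
```

Call:
send_rows([
  [[0,0,-0.003,0,0,0,-1],[0,0,-0.003,0,0,0,-1],[0,0,-0.004,0,0,0,-1],[0,0,-0.004,0,0,0,-1],[0,0,-0.004,0,0,0,-1]],
])

```text
clock: 14.95
eef_pos: [577.8, -137.9, 132.3]
tcp_rot: [-3.138, -0.002, 2.846]
contact_force: [-1.6, 0.2, -1.0]
opening: 0.131
grasp_force: 59.3
```

Call:
send_rows([
  [[0,0,-0.004,0,0,0,-1],[0,0,-0.004,0,0,0,-1],[0,0,-0.004,0,0,0,-1],[0,0,-0.002,0,0,0,-1],[0,0,-0.001,0,0,0,-1],[0,0,-0.001,0,0,0,-1]],
])

```text
clock: 15.55
eef_pos: [577.9, -137.9, 116.7]
tcp_rot: [-3.138, -0.001, 2.846]
contact_force: [0.6, 0.0, -0.9]
opening: 0.133
grasp_force: 59.3
```

Call:
send_rows([
  [[0,0,-0.001,0,0,0,-1],[0,0,-0.001,0,0,0,-1],[0,0,0,0,0,0,-1]],
])

```text
clock: 15.85
eef_pos: [578.1, -138.0, 116.2]
tcp_rot: [-3.138, -0.001, 2.846]
contact_force: [-4.7, 1.1, 11.8]
opening: 0.133
grasp_force: 61.5
```

Call:
send_rows([
  [[0,0,0.0005,0,0,-0.08,-1],[0,0,0,0,0,-0.12,-1],[0,0,0,0,0,-0.12,-1],[0,0,0,0,0,-0.12,-1],[0,0,0,0,0,-0.12,-1],[0,0,0,0,0,-0.12,-1],[0,0,0,0,0,-0.12,-1],[0,0,0,0,0,-0.12,-1]],
])

```text
clock: 16.65
eef_pos: [578.3, -138.1, 116.3]
tcp_rot: [-3.139, -0.001, 1.921]
contact_force: [-1.9, -0.2, 6.5]
opening: 0.135
grasp_force: 60.4
```

```bash
python3 - <<'E'
from h import *
s=sense(); print(s["eef_pos"],s["tcp_rot"],s["contact_force"],s["wrist_torque"])
E
```

```text
[ 578.25450576 -138.14470073  116.26226903] [-3.13866009e+00 -7.23079063e-04  1.92104220e+00] [-1.91994135 -0.18431409  6.53522141] [-0.11558294  0.39769461  0.09592369]
```

Call:
send_rows([
  [[0,0,0,0,0,-0.1,-1],[0,0,0,0,0,-0.1,-1],[0,0,0,0,0,-0.1,-1],[0,0,0,0,0,-0.1,-1],[0,0,0,0,0,-0.06,-1],[0,0,0,0,0,-0.04,-1],[0,0,0,0,0,0,-1]],
])

```text
clock: 17.35
eef_pos: [578.3, -138.3, 116.3]
tcp_rot: [-3.139, -0.001, 1.424]
contact_force: [-2.5, -1.4, 5.4]
opening: 0.134
grasp_force: 60.4
```

```bash
python3 - <<'E'
from h import *
s=sense(); print(s["eef_pos"],s["tcp_rot"],s["contact_force"],s["wrist_torque"])
E
```

```text
[ 578.26462738 -138.28558675  116.27464073] [-3.13907033e+00 -9.96300030e-04  1.42449823e+00] [-2.51578364 -1.43130265  5.37726514] [-0.18837025  0.35563047  0.03743063]
```

Turned 1.42 rad and not yet at the stop, since the slot's play lags the barrel. I'll continue in small steps, watching the torque.

Call:
send_rows([
  [[0,0,0,0,0,-0.04,-1],[0,0,0,0,0,-0.04,-1],[0,0,0,0,0,-0.03,-1],[0,0,0,0,0,0,-1]],
])

```text
clock: 17.75
eef_pos: [578.3, -138.3, 116.3]
tcp_rot: [-3.139, -0.001, 1.315]
contact_force: [-1.6, -1.7, 4.9]
opening: 0.136
grasp_force: 60.4
```

```bash
python3 - <<'E'
from h import *
s=sense(); print(s["eef_pos"],s["tcp_rot"],s["contact_force"],s["wrist_torque"])
E
```

```text
[ 578.25829499 -138.29318538  116.26083651] [-3.13911461e+00 -1.09688028e-03  1.31493004e+00] [-1.58813357 -1.65211376  4.90446416] [-0.18671336  0.33860733 -0.00945151]
```

Call:
send_rows([
  [[0,0,0,0,0,-0.03,-1],[0,0,0,0,0,-0.03,-1],[0,0,0,0,0,0,-1]],
])

```text
clock: 18.05
eef_pos: [578.2, -138.3, 116.3]
tcp_rot: [-3.139, -0.001, 1.255]
contact_force: [-2.2, -0.9, 5.8]
opening: 0.14
grasp_force: 60.4
```

```bash
python3 - <<'E'
from h import *
s=sense(); print(s["eef_pos"],s["tcp_rot"],s["contact_force"],s["wrist_torque"])
i,K,R,c=cam("wrist"); np.savez("pics/w10",i=i,K=K,R=R,c=c)
for n in("top","scene"):
    i,K,R,c=cam(n); np.savez("pics/"+n+"1",i=i,K=K,R=R,c=c)
E
```

```text
[ 578.23779835 -138.25354107  116.26904123] [-3.13909201e+00 -1.18284171e-03  1.25514356e+00] [-2.18513181 -0.87229457  5.78747619] [-0.15565475  0.36719214  0.09722425]
```

Call:
send_rows([
  [[0,0,0,0,0,-0.03,-1],[0,0,0,0,0,-0.03,-1],[0,0,0,0,0,0,-1]],
])

```text
clock: 18.5
eef_pos: [578.2, -138.2, 116.3]
tcp_rot: [-3.139, -0.001, 1.197]
contact_force: [-1.8, -0.5, 6.3]
opening: 0.135
grasp_force: 64.7
```

```bash
python3 - <<'E'
from h import *
s=sense(); print(s["eef_pos"],s["tcp_rot"],s["opening"],s["contact_force"],s["wrist_torque"])
E
```

```text
[ 578.24865963 -138.19554024  116.29032857] [-3.13919176e+00 -7.93373737e-04  1.19722963e+00] 0.13479219509823073 [-1.84814061 -0.46406345  6.28624425] [-0.0408097   0.28373016  1.10396137]
```

Torque has jumped to 1.1 N·m, so it is at the stop. Releasing and withdrawing straight up.

Call:
send_rows([
  [[0,0,0,0,0,0,-0.7],[0,0,0,0,0,0,-0.5],[0,0,0,0,0,0,-0.3],[0,0,0,0,0,0,-0.3],[0,0,0.01,0,0,0,-0.3],[0,0,0.03,0,0,0,-0.3],[0,0,0.045,0,0,0,-0.3],[0,0,0.045,0,0,0,-0.3],[0,0,0.03,0,0,0,-0.3],[0,0,0,0,0,0,-0.3]],
])

```text
clock: 19.5
eef_pos: [580.2, -138.5, 281.1]
tcp_rot: [3.137, -0.003, 1.196]
contact_force: [0.3, 0.7, 0.8]
opening: 0.347
grasp_force: 0.0
```

Call:
send_rows([
  [[-0.045,0,0.01,0,0,0.13,-0.3],[-0.045,0,0.01,0,0,0.13,-0.3],[-0.03,0,0.01,0,0,0.13,-0.3],[0,0,0,0,0,0.13,-0.3],[0,0,0,0,0,0.13,-0.3],[0,0,0,0,0,0.13,-0.3],[0,0,0,0,0,0.13,-0.3],[0,0,0,0,0,0.13,-0.3],[0,0,0,0,0,0,-0.3],[0,0,0,0,0,0,-0.3]],
])

```text
clock: 20.5
eef_pos: [457.6, -137.8, 305.0]
tcp_rot: [-3.138, -0.002, 2.232]
contact_force: [-0.2, -0.1, 0.3]
opening: 0.349
grasp_force: 0.0
```

```bash
python3 - <<'E'
from m import *
s=sense(); print(s["clock"],s["eef_pos"],s["tcp_rot"],s["opening"],s["contact_force"])
i,K,R,c=cam("wrist"); np.savez("pics/w11",i=i,K=K,R=R,c=c); h=cv2.cvtColor(i,cv2.COLOR_RGB2HSV)
A=np.array([578.4,-137.8])
for th in(1.2,1.3,1.4,1.45,1.5): # arm centreline, -y of the turned point
    a=-0.295-th-np.pi/2; print(th,proj([np.r_[A+r*np.array([np.cos(a),np.sin(a)]),52] for r in(50,80)],K,R,c).round(1).tolist())
p=proj([[578.4,-137.8,88],[578.4,-137.8,142],[476.6,-106.6,40]],K,R,c).round(); print(p.tolist())
m=((h[...,1]<70)&(h[...,2]>35)&(h[...,2]<120)).astype(np.uint8)
for r in range(190,300,6): print(r,"".join("%4d"%v for v in h[r,270:371:4,2]))
E
```

```text
20.5 [ 457.60537722 -137.80995496  304.99582757] [-3.13757433e+00 -2.07897017e-03  2.23194489e+00] 0.3490812970914454 [-0.18765113 -0.05703007  0.28091553]
1.2 [[358.4, 210.4], [339.0, 197.8]]
1.3 [[360.8, 207.4], [342.9, 192.8]]
1.4 [[363.6, 204.6], [347.3, 188.2]]
1.45 [[365.0, 203.3], [349.7, 186.1]]
1.5 [[366.6, 202.0], [352.2, 184.0]]
[[397.0, 241.0], [410.0, 262.0], [343.0, 163.0]]
190  138 139 137 144 141 142 143 142 141 141 142 143 142 130 220 218 125  53 100  86 208 205  95  63 132 135
196  142 138 142 140 141 142 142 138 139 139 140 139 144 143 138 222 215 175  37  55  92  94  94  96  89 102
202  142 137 137 140 144 141 138 130 136 138 138 141 141 144 145 138 222 216 185 229 215 179  96  94  95 100
208  141 143 145 143 145 139 141 140 140 146 105 139 143 144 142 145 147 224 214 205 185 183 183  92  93  97
214  146 145 141 143 146 143 142 137 142 148 149 144 145 148 143 139 139 135 224 180 182 182 182 157  83  94
220  148 155 152 151 145 147 137 136 143 139 145 147 146 143 137 134 129 133 132 218 214 197 181  74  64  47
226  155 152 154 154 150 145 146 138 138 145 145 141 14
[... 661 characters left out ...]
42 145 144 144 138  95  27  29  60  70  68  55
268   67  20  19  20  60 187 188 189 195 189 177 160 145 143 138 140 146 144 142  76  19  17  24  67  67  69
274   86  23  17  22  96 176 174 181 184 184 189 185 170 153 145 142 141 143 144  98  23  23  22  86  89  30
280   86  31  25  17 105 150 145 145 147 149 147 159 169 144 155 147 146 143 144 131  17  24  27  87  20  23
286   26  25  14  19 168 152 162 172 155 151 148 149 151 153 152 161 148 146 150 164  19  21  26  23  20  21
292   24  31  23  13 178 179 178 180 173 175 173 186 189 183 176 175 180 171 166 157   7  21  32  23  28  22
298   21  29  20  50 169 178 164 172 177 170 186 185 195 197 187 190 184 186 187 185  67  18  29  23  23  26
```

```bash
python3 - <<'E'
from m import *
i,K,R,c=ld("w11"); h=cv2.cvtColor(i,cv2.COLOR_RGB2HSV); A=np.array([578.4,-137.8])
m=((h[...,2]>160)&(h[...,1]<40)).astype(np.uint8)
for k in comps(m,(336,172,366,200),8):
    M=cv2.moments(k); u=(M["m10"]/M["m00"],M["m01"]/M["m00"]); p=ray(u,52,K,R,c)[0][:2]-A
    print(u,cv2.boundingRect(k),"r",np.hypot(*p).round(1),"theta",((-0.295-np.pi/2-np.arctan2(p[1],p[0]))%(2*np.pi)).round(3))
d=((h[...,2]>75)&(h[...,2]<112)&(h[...,1]<90)).astype(np.uint8)
for k in comps(d,(325,165,400,230),60):
    P=ray(k[:,0],52,K,R,c); print(cv2.boundingRect(k),rect(P))
# others: compare before/after in fixed views
for n in("top","scene"):
    a=ld(n)[0]; b=grab_frame(n)["img"]; df=(cv2.absdiff(a,b).max(2)>45).astype(np.uint8); df=cv2.morphologyEx(df,cv2.MORPH_OPEN,np.ones((3,3)))
    print(n,[cv2.boundingRect(k) for k in comps(df,(0,0,640,400),15)])
# key head in lock: top at z 142 if home
d=((h[...,1]<14)).astype(np.uint8)
E
```

```text
(337.26666666666665, 197.23333333333332) (336, 193, 5, 7) r 82.2 theta 1.193
(352.1718213058419, 189.446735395189) (348, 186, 9, 8) r 74.6 theta 1.444
(352.5840336134454, 174.7549019607843) (336, 172, 30, 10) r 89.3 theta 1.584
(340, 178, 42, 52) (array([ 527.3, -127.2]), array([38. , 72.9]), np.float32(2.742))
top [(323, 394, 11, 6), (289, 390, 10, 6), (328, 383, 45, 17), (246, 379, 42, 21), (496, 368, 8, 5), (489, 366, 12, 34), (306, 353, 36, 13), (294, 346, 21, 15), (487, 345, 5, 18), (277, 338, 23, 33), (0, 335, 78, 51), (373, 331, 37, 69), (379, 316, 13, 21), (410, 312, 112, 48), (380, 308, 14, 7), (397, 283, 122, 45), (481, 264, 44, 27), (520, 244, 24, 120), (524, 242, 5, 6), (453, 239, 8, 11), (467, 234, 6, 10), (411, 234, 13, 34), (378, 210, 8, 8), (361, 209, 17, 32), (278, 198, 84, 91), (433, 197, 42, 43), (376, 197, 12, 11), (483, 178, 44, 83), (248, 164, 11, 17), (528, 154, 16, 86), (381, 144, 46, 143), (428, 124, 95, 86)]
scene [(479, 392, 60, 8), (542, 391, 28, 9), (504, 378, 22, 13), (525, 372, 36, 21), (28, 353, 7, 4), (50, 346, 9, 6), (126, 342, 30, 26), (559, 322, 10
[... 317 characters left out ...]
259, 45, 36), (579, 228, 61, 112), (464, 215, 68, 72), (354, 210, 6, 7), (302, 210, 77, 76), (226, 206, 18, 22), (38, 202, 58, 119), (353, 199, 21, 13), (352, 186, 17, 14), (593, 179, 47, 52), (354, 170, 19, 7), (453, 168, 15, 22), (347, 162, 6, 5), (0, 162, 10, 54), (418, 154, 71, 81), (347, 151, 9, 8), (147, 137, 20, 13), (124, 124, 15, 6), (469, 121, 20, 14), (516, 101, 11, 6), (447, 96, 52, 40), (92, 95, 42, 31), (496, 90, 6, 5), (463, 85, 12, 17), (511, 82, 10, 16), (388, 79, 5, 7), (361, 75, 8, 10), (467, 72, 11, 12), (534, 71, 17, 19), (395, 67, 11, 9), (504, 66, 10, 5), (514, 63, 16, 22), (442, 59, 150, 200), (550, 42, 83, 110), (140, 42, 128, 77), (379, 40, 27, 6), (622, 0, 18, 29)]
```

The tip pin reads a barrel angle of 1.444 rad, which is at the stop. In the rack only the paddle's place changed, and the shoulder contact was at the predicted height. Handing in.

```bash
python3 -c "
from rig import sign_off
print(sign_off())"
```

```text
the job is handed in; nothing more can be done
None
```

The job is handed in at about 20 s of the 72 s allowed: the terminal box is seated in the pocket, and the flat-headed key is home in the lock and turned to its stop (measured 1.44 rad of 1.45), with the hold-down arm over the box and the key left in.

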